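# Move the stopper basket to the blue hook

## Task

The yellow basket of bottle stoppers has finished draining on the grey twin-prong hook. Take it by its upright handle, lift it off and hang it on the blue hook (not the red one), with its bar down in the dips of both prongs, and let go only once it is on the prongs. Keep the basket level all the way, and do not set it down or drop it in between.

Things in the scene. Friction and masses are not known exactly. Their poses are not given: they have to be found in the camera images.
- basket_grip (a point): Handle of the yellow lattice basket (100 x 124 x 50 mm, 0.3 kg, loose stoppers inside): upright, 24 x 24 mm, standing 80 mm up from a level 8 mm bar. Point: on its axis 50 mm above the bar's axis, 30 mm below the handle's top. Bar: along y, between uprights 104 mm apart inside, axis 130 mm above the underside, 80 mm above the rim. z up. Starts with its bar in the grey seat, square to the hook.
- grey_hook_seat (a point): Middle of three fixed hooks, alike but for the colour of base plate and head; this one grey, basket on it. Point: where the bar's axis lies when hung, midway between two prongs (8 mm rods along x, 64 mm between centres), 215 mm above the table. x points to the post, 90 mm behind; prongs open to -x, towards the robot; y along the hung bar, z up. Nothing on a hook is over 30 mm above the seat.
- blue_hook_seat (a point): Seat of the blue hook, the destination, empty, left or right of the grey one; same shape and axes. Each prong's dip: 16 mm flat, steep ends at x -18 and +18 mm whose tops are 14 mm above the bar's hung axis. The bar must be 25 to 55 mm above the seat to go in or out along x (prongs then lie between bar and rim); 60 mm out at -x it is clear of them.
- red_hook_seat (a point): Seat of the red hook, on the other side of the grey one, empty, not to be used; same shape and axes.
Mind the look-alikes: they are no part of the job. Of the things that look like the part that bears basket_grip, the smaller one is meant.

How it is judged:
By the outcome, as a careful person would: the job done as asked, in the order asked, and still so for the second after the job is handed in, with the robot touching nothing.
It also fails if it takes over 43 s, if anything falls off the work surface, if the arm or the gripper's body presses on something with over 40 N, if the wrist force passes 120 N, or if a joint passes its speed limit or range.

## Robot

A 7-joint arm with a two-finger parallel gripper is mounted at the origin on the work surface. World frame = base frame: x ahead of the robot, y to its left, z up, the work surface at z = 0. Lengths are in m, angles in degrees, forces in N, time in s.
With the tool pointing down it reaches from about 0.425 to 0.95 m from the base axis. Payload 4.7 kg.
Tool frame: the origin (TCP) lies midway between the tips of the shut fingers; the grasp point (between the pads) lies 19 mm behind it; x points along the fingers, y is the direction in which the jaws open and shut, and the axes are right-handed (so a half turn about x gives the same grasp; the last joint's range is limited). The gripper opens to 85 mm and grips with 20 to 120 N. Pads are 22 mm wide; open, the fingers measure 114 mm over their backs; the gripper's body (76 mm by 85 mm) begins 54 mm behind the grasp point. The pads swing forward as they close: fully open they stand 13 mm farther back than shut.
Start: joints at [-67.546, 26.849, -2.785, 87.806, 1.381, 65.374, -4.715], TCP at [0.276, 0.616, 0.231] pointing down, gripper open.
Joint ranges: [-148.3, 148.3], [-19.14, 114.17], [-79.39, 73.82], [5.75, 140.21], [-59.74, 239.74], [12.07, 113.84], [-152.46, 152.46]. Speed limits (degrees/s): [147.25, 147.25, 180, 180, 180, 180, 180].

## Interface

Orientations are given as a 3x3 rotation matrix whose columns are the frame's x, y, z axes.
In Python, from bench import * gives the robot as it stands.
- The arm moves only by the shell command python3 -m creep 'ROWS'. ROWS is JSON, a list of rows, each an object with "gripper": the closure in counts, from 0 (fully open) to 255 (shut); "linear": the shift along the world's x, y, z in m, a list of three; "turn": the turn about the world's z in rad. A call has 1 to 5 rows; each row is the pose to reach, as a shift and turn from the pose commanded when the call began; what a row does not reach only later rows make up. A row lasts 1/10 s, in which the tool goes at most 50 mm and 8.59 degrees, less where a joint would pass 70% of its speed; a pose out of reach is approached as far as the arm can. A call with a gripper value outside its range is refused whole. The fingers move at their own pace and stop on an object; the grip force is fixed at half the most. Time passes only in rows, so rows that repeat a pose let the fingers close. It gives the time, the measured TCP pose, the force and the opening at its end, in the units of the state.
- state(): the state, without advancing time (a new reading comes with each control period).
- camera(name): name is "side" or "top" or "wrist"; returns the picture (480x640x3 uint8, red, green, blue); there is no depth.
- get_calibration(name): a dict with "camera_matrix" (3x3 intrinsics, pixels), "view" (4x4, takes a point from world to camera coordinates); the wrist camera has in their place "T_tool_cam" (4x4, takes a point from camera to tool coordinates, whose origin is the TCP and whose axes are the tool frame's). Camera axes: x right, y down, z forward; pixel columns grow to the right and rows downward; lengths in m; the calibration is good to about 2 mm. A picture is of the moment at which its call begins: read the wrist's pose just before it. get_calibration takes no time and is no camera call.
- close_job(): hands the job in, once; it reports no verdict.
Trained networks look in the newest picture that a camera, given by its name, has taken for a name from the list of things; names that differ only in an ending like _2 or _b are one class to them, and where a whole thing is asked for, a point or a joint stands for the part that bears it (a point fixed in the world has none). Each returns a list of dicts, best first, with "conf" (0 to 1); they miss things now and then, are a little off and sometimes report something else, mostly with a low value. They report only what shows in the picture. A call takes as long as a camera call. They do not tell look-alikes from the thing itself.
- masks_of(name, camera): "region" (480x640 bool, what is visible of it) and "location" ([column, row] in pixels, amid what is visible of it).
- landmark_of(name, camera): "location" ([column, row] in pixels: a listed point, or the origin of a listed thing).
The state is a dict: "time": time; "joint_positions": joint angles; "joint_velocities": joint speeds; "joint_torque": joint torques, N m; "eef_pos": TCP position; "eef_rot": TCP orientation; "force": force on the tool from outside, world axes, zero at the start; "ft_torque": the same for the moment, N m; "width": finger opening in m.
Only numpy, scipy, OpenCV 4.12 (cv2) and the standard library are available. Lean on these libraries where they do the work, as an engineer would, in place of code of your own. Each camera call takes 0.05 s, during which the arm holds its last target.

## Working session

There is one attempt and no reset: what is moved stays moved. The work goes in short steps, Python scripts to look and compute and a shell command to move; the robot and the scene stay as the last step left them, time stands still between calls to the robot, and variables do not carry over. Pictures are saved under pics/ and viewed, and the job is handed in when it is done.

```bash
mkdir -p pics; ls
python3 - <<'E'
from bench import *
import cv2
s=state();print({k:s[k] for k in('time','eef_pos','eef_rot','force','width')})
for n in('side','top','wrist'):
    im=camera(n);cv2.imwrite(f'pics/{n}0.png',im[:,:,::-1])
    for q in('basket_grip','grey_hook_seat','blue_hook_seat','red_hook_seat'):
        print(n,q,[(d['location'],round(d['conf'],2)) for d in landmark_of(q,n)][:4])
    print([(d['location'],int(d['region'].sum()),round(d['conf'],2)) for d in masks_of('basket_grip',n)][:4])
    c=get_calibration(n);print(c)
print(state()['time'])
E
```

```text
pics
{'time': 0.0, 'eef_pos': array([0.27551955, 0.61558475, 0.23027262]), 'eef_rot': array([[-7.07476429e-04,  4.08496332e-01,  9.12759687e-01],
       [-1.82186702e-03,  9.12757874e-01, -4.08496933e-01],
       [-9.99998090e-01, -1.95192872e-03,  9.84713126e-05]]), 'force': array([ 0.70262074, -0.15290298,  0.01318496]), 'width': 0.08544095257500214}
side basket_grip [([343.5, 188.5], 0.6), ([199.5, 201.6], 0.57)]
side grey_hook_seat [([344.2, 207.7], 0.83)]
side blue_hook_seat [([430.7, 276.2], 0.69)]
side red_hook_seat [([276.7, 179.9], 0.82)]
[([204.5, 267.4], 5029, 0.86), ([342.8, 240.9], 2629, 0.66)]
{'camera_matrix': array([[458.13029692,   0.        , 308.89780687],
       [  0.        , 458.13029692, 246.01255529],
       [  0.        ,   0.        ,   1.        ]]), 'view': array([[ 0.84196762, -0.53925261, -0.01723776, -0.40253746],
       [-0.30372978, -0.4473415 , -0.84120973,  0.28348827],
       [ 0.44591338,  0.71350698, -0.54043413,  0.89466548],
       [ 0.        ,  0.        ,  0.        ,  1.        ]])}
top basket_grip [([290.0, 158.1], 0.94), ([191.3, 313.3], 
[... 676 characters left out ...]
  0.00000000e+00,
         1.00000000e+00]])}
wrist basket_grip []
wrist grey_hook_seat []
wrist blue_hook_seat []
wrist red_hook_seat []
[([28.4, 350.9], 7271, 0.67)]
{'camera_matrix': array([[349.31485414,   0.        , 310.65734613],
       [  0.        , 349.31485414, 242.61094918],
       [  0.        ,   0.        ,   1.        ]]), 'T_tool_cam': array([[ 1.36486377e-03, -3.10481738e-01,  9.50578365e-01,
        -1.42057525e-01],
       [ 9.99998607e-01, -4.89156112e-04, -1.59559271e-03,
        -2.72597081e-04],
       [ 9.60383614e-04,  9.50579219e-01,  3.10480638e-01,
        -7.88209666e-02],
       [ 0.00000000e+00,  0.00000000e+00,  0.00000000e+00,
         1.00000000e+00]])}
0.9
```

View pics/side0.png

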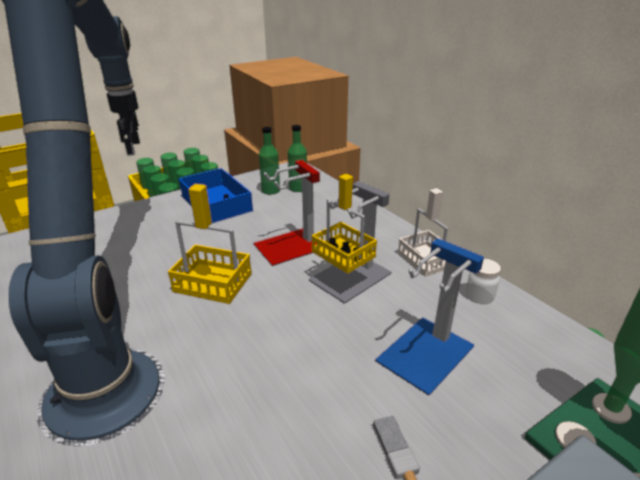

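View pics/top0.png

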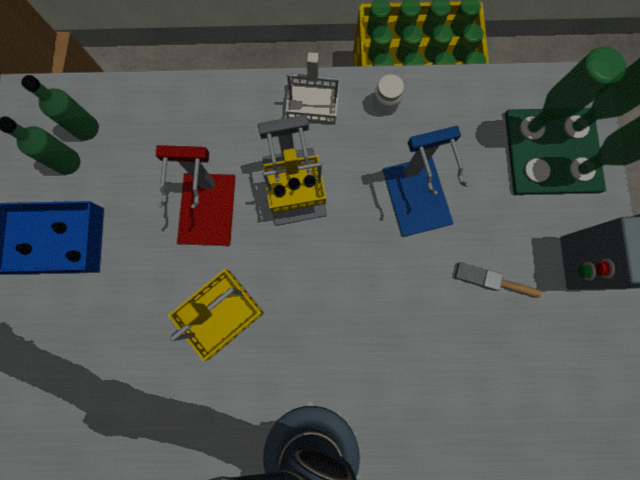

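```bash
cat > h.py <<'E'
from bench import *
import numpy as np, cv2
def P(n):
    c=get_calibration(n);return c['camera_matrix']@c['view'][:3]
def tri(a,b):
    X=cv2.triangulatePoints(P('side'),P('top'),np.array(a,float).reshape(2,1),np.array(b,float).reshape(2,1));return (X[:3]/X[3]).ravel()
def proj(n,X):
    v=P(n)@np.append(X,1);return v[:2]/v[2]
def onz(n,uv,z):
    p=P(n);A=p[:,:3];c=-np.linalg.inv(A)@p[:,3];d=np.linalg.inv(A)@np.array([*uv,1.]);return c+d*(z-c[2])/d[2]
E
python3 - <<'E'
from h import *
np.set_printoptions(precision=4,suppress=True)
for n,a,b in [('grip',(343.5,188.5),(290,158.1)),('big',(199.5,201.6),(191.3,313.3)),('grey',(344.2,207.7),(289.5,165.4)),('blue',(430.7,276.2),(446.2,181.7)),('red',(276.7,179.9),(180.8,202.9))]:
    X=tri(a,b);print(n,X,proj('side',X)-a,proj('top',X)-b,'z215:',onz('side',a,.215),onz('top',b,.215))
for f in('side','top'):
    im=cv2.imread(f'pics/{f}0.png')
    c=im[140:320,150:490] if f=='side' else im[100:360,130:500]
    cv2.imwrite(f'pics/{f}0c.png',cv2.resize(c,(800,int(800*c.shape[0]/c.shape[1])),interpolation=cv2.INTER_CUBIC))
E
```

```text
grip [0.5968 0.0264 0.2633] [ 1.2564 -0.3881] [-0.776   1.5642] z215: [0.654  0.1071 0.215 ] [0.6178 0.0273 0.215 ]
big [0.3168 0.2108 0.2327] [-0.1115  0.0072] [ 0.0507 -0.1468] z215: [0.3277 0.2452 0.215 ] [0.3166 0.2158 0.215 ]
grey [0.6018 0.0297 0.211 ] [ 0.8631 -0.2568] [-0.5127  1.0418] z215: [0.5948 0.0238 0.215 ] [0.6025 0.0285 0.215 ]
blue [ 0.5625 -0.2806  0.2177] [-0.7746  0.2941] [ 0.4112 -0.7306] z215: [ 0.5672 -0.2784  0.215 ] [ 0.5618 -0.2805  0.215 ]
red [0.533  0.2398 0.2195] [-1.4042  0.2535] [ 0.8361 -1.924 ] z215: [0.5414 0.2479 0.215 ] [0.5303 0.2427 0.215 ]
```

View pics/side0c.png

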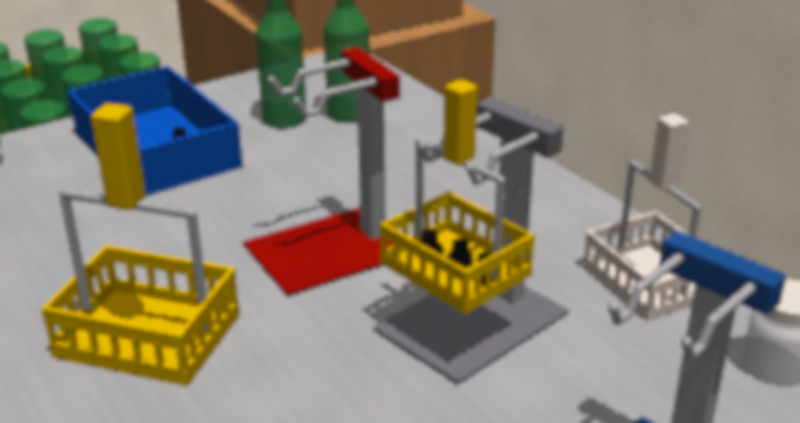

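View pics/top0c.png

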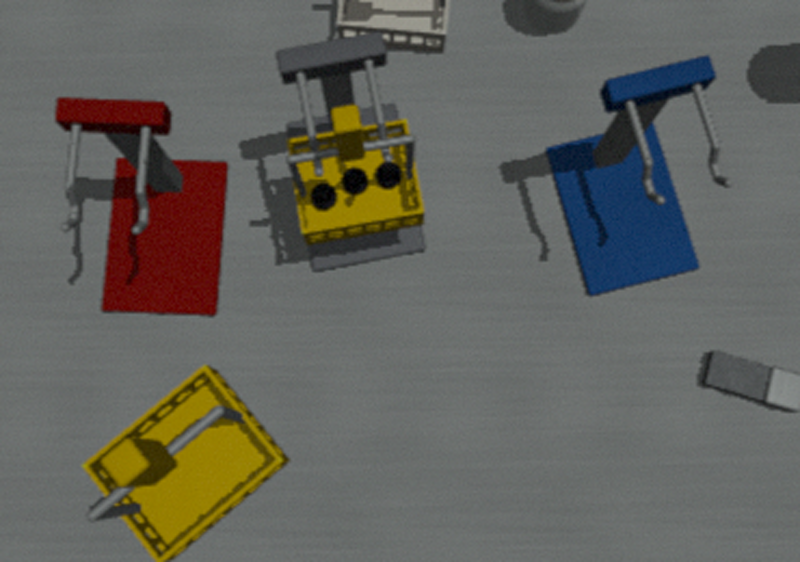

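Run:
```python
from h import *
np.set_printoptions(precision=4,suppress=True)
im=cv2.imread('pics/top0.png');hsv=cv2.cvtColor(im,cv2.COLOR_BGR2HSV)
def rect(m,name,z):
    n,l,st,ce=cv2.connectedComponentsWithStats(m.astype(np.uint8))
    for i in range(1,n):
        if st[i,4]>400:
            c=cv2.findContours((l==i).astype(np.uint8),0,2)[0][0]
            b=cv2.boxPoints(cv2.minAreaRect(c))
            for zz in z:
                w=np.array([onz('top',q,zz) for q in b]);e=np.roll(w,-1,0)-w
                print(name,st[i,:5],zz,w.mean(0),[(round(np.hypot(*q[:2]),3),round(np.degrees(np.arctan2(q[1],q[0])),1)) for q in e[:2]])
h,s,v=cv2.split(hsv)
rect((h>100)&(h<125)&(s>140)&(v>60),'blue',(0.005,.235))
rect(((h<8)|(h>172))&(s>150)&(v>60),'red',(0.005,.235))
```

```text
blue [410 126  50  21 516] 0.005 [ 0.7453 -0.3288  0.005 ] [(np.float64(0.126), np.float64(-76.6)), (np.float64(0.028), np.float64(-171.4))]
blue [410 126  50  21 516] 0.235 [ 0.649 -0.259  0.235] [(np.float64(0.098), np.float64(-76.6)), (np.float64(0.022), np.float64(-171.4))]
blue [ 386  157   67   79 2785] 0.005 [ 0.5884 -0.2749  0.005 ] [(np.float64(0.131), np.float64(-74.0)), (np.float64(0.175), np.float64(-168.0))]
blue [ 386  157   67   79 2785] 0.235 [ 0.5269 -0.2171  0.235 ] [(np.float64(0.102), np.float64(-74.0)), (np.float64(0.136), np.float64(-168.0))]
blue [   0  201   91   71 4865] 0.005 [0.5118 0.6355 0.005 ] [(np.float64(0.225), np.float64(-90.1)), (np.float64(0.17), np.float64(-174.8))]
blue [   0  201   91   71 4865] 0.235 [0.4672 0.4915 0.235 ] [(np.float64(0.175), np.float64(-90.1)), (np.float64(0.133), np.float64(-174.8))]
red [156 146  51  12 532] 0.005 [0.7201 0.3121 0.005 ] [(np.float64(0.029), np.float64(0.4)), (np.float64(0.126), np.float64(-93.6))]
red [156 146  51  12 532] 0.235 [0.6294 0.2398 0.235 ] [(np.float64(0.022), np.float64(0.4)), (np.float64(0.098), np.float64(-93.6))]
red [ 178  174   57   72 2983] 0.005 [0.5705 0.2455 0.005 ] [(np.float64(0.181), np.float64(-2.2)), (np.float64(0.131), np.float64(-95.8))]
red [ 178  174   57   72 2983] 0.235 [0.5129 0.188  0.235 ] [(np.float64(0.141), np.float64(-2.2)), (np.float64(0.102), np.float64(-95.8))]
```

Run:
```python
from h import *
np.set_printoptions(precision=4,suppress=True)
k=370/800
def T(x,y): return (130+x*k,100+y*k)
def ang(n,a,b,z):
    d=onz(n,b,z)-onz(n,a,z);return round(np.degrees(np.arctan2(d[1],d[0])),1),round(np.hypot(*d[:2]),3)
print('grey base front',ang('top',T(313,270),T(425,248),.005))
print('grey head',ang('top',T(280,80),T(386,60),.235))
print('grey bar',ang('top',T(290,159),T(412,139),.215))
print('blue base front',ang('top',T(590,295),T(697,267),.005))
print('blue base right',ang('top',T(697,267),T(655,125),.005))
print('blue head',ang('top',T(607,107),T(713,80),.235))
ks=340/800
def S(x,y): return (150+x*ks,140+y*ks)
print('grey base side',ang('side',S(458,382),S(567,312),.005),ang('side',S(375,330),S(458,382),.005))
b=[(377,357),(430,391),(474,347),(420,320)]
for i in range(4): print('blue base side',ang('side',b[i],b[(i+1)%4],.005))
for n in('side','top'):
    for y,(X) in dict(grey=(.599,.028,.215),blue=(.5625,-.2806,.215)).items(): print(n,y,proj(n,X))
```

```text
grey base front (np.float64(-79.9), np.float64(0.129))
grey head (np.float64(-80.0), np.float64(0.098))
grey bar (np.float64(-81.6), np.float64(0.114))
blue base front (np.float64(-76.5), np.float64(0.126))
blue base right (np.float64(11.8), np.float64(0.172))
blue head (np.float64(-76.4), np.float64(0.101))
grey base side (np.float64(9.9), np.float64(0.175)) (np.float64(-79.4), np.float64(0.124))
blue base side (np.float64(-77.2), np.float64(0.126))
blue base side (np.float64(11.3), np.float64(0.164))
blue base side (np.float64(105.5), np.float64(0.13))
blue base side (np.float64(-167.7), np.float64(0.158))
side grey [344.5816 206.5299]
side blue [429.7327 277.6772]
top grey [289.7638 167.0971]
top blue [446.2052 181.3805]
```

```bash
python3 -m creep '[{"gripper":0,"linear":[0,-0.04,0.05],"turn":0},{"gripper":0,"linear":[0.02,-0.08,0.09],"turn":0.1},{"gripper":0,"linear":[0.04,-0.12,0.10],"turn":0.2},{"gripper":0,"linear":[0.065,-0.165,0.10],"turn":0.3},{"gripper":0,"linear":[0.09,-0.21,0.10],"turn":0.4}]'
```

```text
time: 1.4
eef_pos: [0.3575, 0.4213, 0.3325]
eef_rot: [[0.002, 0.016, 1.0], [0.003, 1.0, -0.016], [-1.0, 0.003, 0.002]]
force: [1.4, 1.5, -0.5]
width: 0.0854
```

```bash
python3 -m creep '[{"gripper":0,"linear":[0.023,-0.038,0],"turn":0.05},{"gripper":0,"linear":[0.046,-0.076,0],"turn":0.1},{"gripper":0,"linear":[0.07,-0.114,0],"turn":0.15},{"gripper":0,"linear":[0.092,-0.152,0],"turn":0.19},{"gripper":0,"linear":[0.115,-0.19,0],"turn":0.19}]'
python3 -m creep '[{"gripper":0,"linear":[0.023,-0.038,0],"turn":0},{"gripper":0,"linear":[0.046,-0.076,0],"turn":0},{"gripper":0,"linear":[0.07,-0.114,0],"turn":0},{"gripper":0,"linear":[0.09,-0.152,0],"turn":0},{"gripper":0,"linear":[0.1,-0.17,0.01],"turn":0}]'
python3 -m creep '[{"gripper":0,"linear":[0,0,0],"turn":0},{"gripper":0,"linear":[0,0,0],"turn":0}]'
python3 - <<'E'
from h import *
np.set_printoptions(precision=4,suppress=True)
s=state();print(s['time'],s['eef_pos'],s['eef_rot'][:,2])
im=camera('wrist');cv2.imwrite('pics/w1.png',im[:,:,::-1])
for q in('basket_grip','grey_hook_seat'):print([(d['location'],round(d['conf'],2)) for d in landmark_of(q,'wrist')])
E
```

```text
time: 1.9
eef_pos: [0.4723, 0.2308, 0.3313]
eef_rot: [[0.001, -0.169, 0.986], [0.001, 0.986, 0.169], [-1.0, 0.001, 0.001]]
force: [0.6, 0.3, 1.2]
width: 0.0851
time: 2.4
eef_pos: [0.5723, 0.0575, 0.3398]
eef_rot: [[-0.002, -0.163, 0.987], [-0.003, 0.987, 0.163], [-1.0, -0.002, -0.002]]
force: [-0.3, -0.1, -0.1]
width: 0.0857
time: 2.6
eef_pos: [0.5716, 0.063, 0.3408]
eef_rot: [[-0.0, -0.168, 0.986], [0.001, 0.986, 0.168], [-1.0, 0.001, -0.0]]
force: [-0.4, 1.0, 0.6]
width: 0.0855
2.6 [0.5716 0.063  0.3408] [ 0.9857  0.1683 -0.    ]
[([245.7, 279.5], 0.61)]
[]
```

View pics/w1.png

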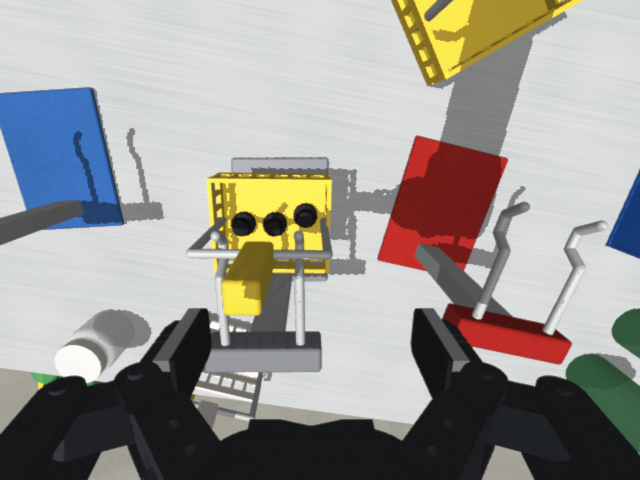

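```bash
cat >> h.py <<'E'
def wray(uv,z,s=None):
    c=get_calibration('wrist');T=c['T_tool_cam'];s=s or state();R=np.array(s['eef_rot']);p=np.array(s['eef_pos'])
    o=p+R@T[:3,3];d=R@T[:3,:3]@np.linalg.inv(c['camera_matrix'])@np.array([*uv,1.]);return o+d*(z-o[2])/d[2]
E
python3 - <<'E'
from h import *
np.set_printoptions(precision=4,suppress=True)
print('net',wray((245.7,279.5),.265)); print('top face',wray((242,297),.295))
a,b=wray((188,253),.215),wray((330,255),.215);print('bar',a,b,(a+b)/2)
a,b=wray((205,346),.23),wray((321,346),.23);d=b-a;print('head dir',np.degrees(np.arctan2(d[1],d[0])),d)
a,b=wray((222,231),.218),wray((299,235),.218);print('tips?',a,b)
im=cv2.imread('pics/w1.png')[160:400,170:350];cv2.imwrite('pics/w1c.png',cv2.resize(im,(450,600),interpolation=2))
E
```

```text
net [0.5964 0.0232 0.265 ]
top face [0.5938 0.026  0.295 ]
bar [ 0.6047 -0.0319  0.215 ] [0.5867 0.0822 0.215 ] [0.5957 0.0251 0.215 ]
head dir 99.84616060020844 [-0.0167  0.0962  0.    ]
tips? [ 0.5804 -0.0058  0.218 ] [0.5733 0.0545 0.218 ]
```

View pics/w1c.png

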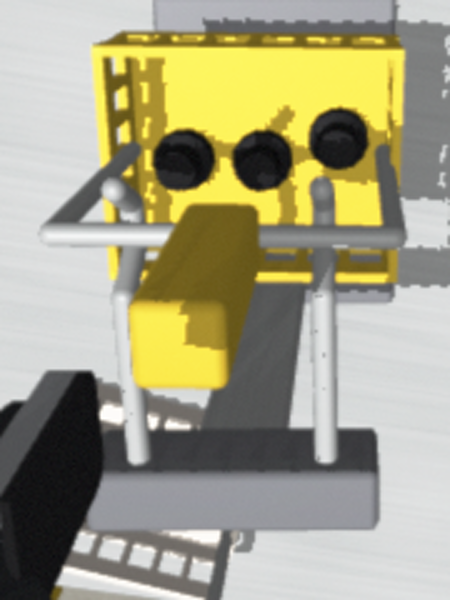

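```bash
python3 -m creep '[{"gripper":0,"linear":[0.012,-0.019,0],"turn":0},{"gripper":0,"linear":[0.0245,-0.0375,0],"turn":0},{"gripper":0,"linear":[0.0245,-0.0375,0],"turn":0},{"gripper":0,"linear":[0.0245,-0.0375,-0.02],"turn":0},{"gripper":0,"linear":[0.0245,-0.0375,-0.04],"turn":0}]'
python3 - <<'E'
from h import *
np.set_printoptions(precision=4,suppress=True)
s=state();print(s['time'],s['eef_pos'],s['force'])
im=camera('wrist');cv2.imwrite('pics/w2.png',im[:,:,::-1])
im=camera('side');cv2.imwrite('pics/s2.png',im[100:300,200:480,::-1].repeat(2,0).repeat(2,1))
E
```

```text
time: 3.25
eef_pos: [0.5959, 0.027, 0.3007]
eef_rot: [[0.001, -0.171, 0.985], [0.001, 0.985, 0.171], [-1.0, 0.001, 0.001]]
force: [0.5, -0.4, -1.2]
width: 0.0859
3.25 [0.5959 0.027  0.3007] [ 0.5197 -0.3593 -1.1503]
```

View pics/w2.png

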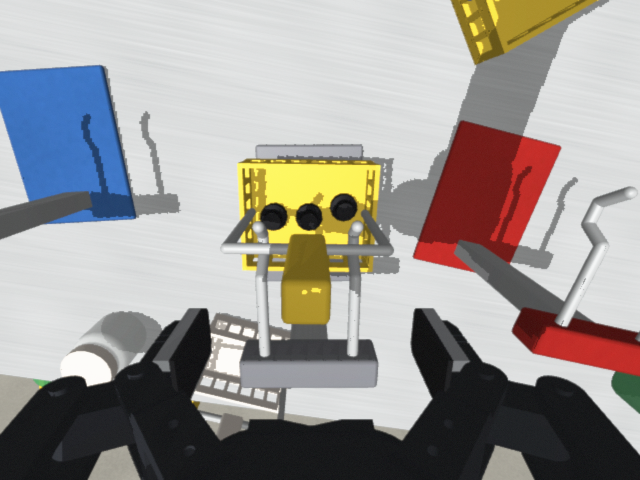

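View pics/s2.png

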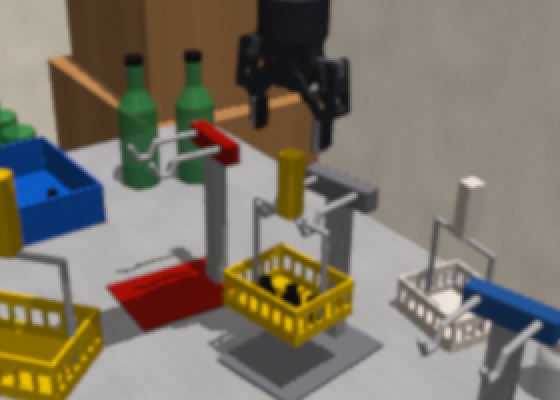

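Run:
```python
from h import *
np.set_printoptions(precision=4,suppress=True)
print('top',wray((305.5,303),.295),'bar',wray((306,249),.215))
```

```text
top [0.592  0.0233 0.295 ] bar [0.5929 0.0226 0.215 ]
```

```bash
python3 -m creep '[{"gripper":0,"linear":[-0.0025,-0.003,-0.012],"turn":0},{"gripper":0,"linear":[-0.0025,-0.003,-0.026],"turn":0},{"gripper":0,"linear":[-0.0025,-0.003,-0.040],"turn":0},{"gripper":0,"linear":[-0.0025,-0.003,-0.053],"turn":0},{"gripper":0,"linear":[-0.0025,-0.003,-0.053],"turn":0}]'
python3 - <<'E'
from h import *
np.set_printoptions(precision=4,suppress=True)
s=state();print(s['time'],s['eef_pos'],s['force'])
im=camera('wrist');cv2.imwrite('pics/w3.png',im[:,:,::-1])
E
```

```text
time: 3.85
eef_pos: [0.5923, 0.0221, 0.2454]
eef_rot: [[-0.005, -0.169, 0.986], [-0.0, 0.986, 0.169], [-1.0, 0.0, -0.005]]
force: [0.3, 0.3, -0.2]
width: 0.0853
3.85 [0.5923 0.0221 0.2454] [ 0.2743  0.285  -0.208 ]
```

View pics/w3.png

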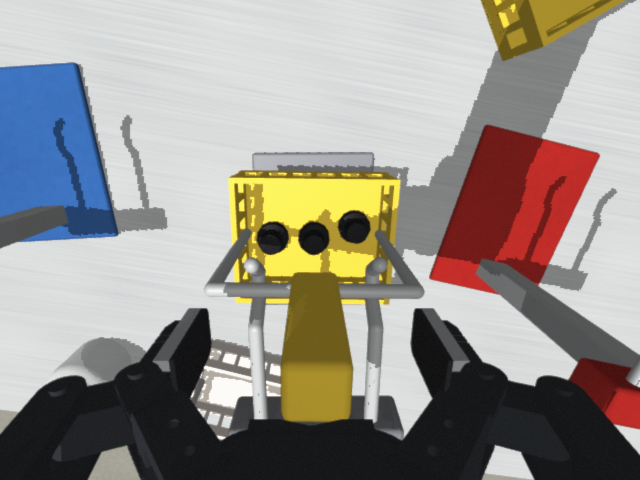

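```bash
python3 -m creep '[{"gripper":255,"linear":[0,0.0015,0],"turn":0},{"gripper":255,"linear":[0,0.0015,0],"turn":0},{"gripper":255,"linear":[0,0.0015,0],"turn":0},{"gripper":255,"linear":[0,0.0015,0],"turn":0},{"gripper":255,"linear":[0,0.0015,0],"turn":0}]'
python3 -m creep '[{"gripper":255,"linear":[0,0,0],"turn":0},{"gripper":255,"linear":[0,0,0],"turn":0},{"gripper":255,"linear":[0,0,0],"turn":0}]'
python3 - <<'E'
from h import *
s=state();print(s['time'],s['eef_pos'],s['force'],s['width'])
im=camera('wrist');cv2.imwrite('pics/w4.png',im[:,:,::-1])
E
```

```text
time: 4.4
eef_pos: [0.5939, 0.0235, 0.2484]
eef_rot: [[0.001, -0.169, 0.986], [0.0, 0.986, 0.169], [-1.0, 0.0, 0.001]]
force: [-0.9, 0.6, 1.8]
width: 0.0233
time: 4.7
eef_pos: [0.5939, 0.0235, 0.2483]
eef_rot: [[0.001, -0.168, 0.986], [0.0, 0.986, 0.168], [-1.0, 0.0, 0.001]]
force: [0.2, -0.5, 2.7]
width: 0.0231
4.7 [0.59390968 0.02347521 0.24831774] [ 0.15791148 -0.50822748  2.70457344] 0.02305209668046389
```

View pics/w4.png

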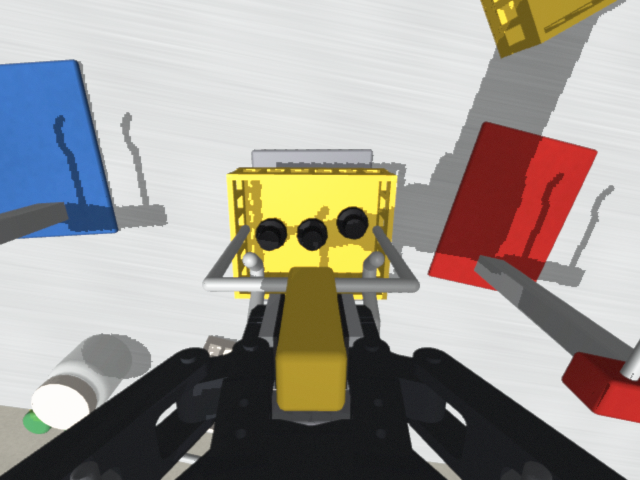

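```bash
python3 -m creep '[{"gripper":255,"linear":[0,0,0.005],"turn":0},{"gripper":255,"linear":[0,0,0.014],"turn":0},{"gripper":255,"linear":[0,0,0.024],"turn":0},{"gripper":255,"linear":[0,0,0.034],"turn":0},{"gripper":255,"linear":[0,0,0.04],"turn":0}]'
python3 -m creep '[{"gripper":255,"linear":[0,0,0],"turn":0},{"gripper":255,"linear":[0,0,0],"turn":0}]'
python3 - <<'E'
from h import *
s=state();print(s['time'],s['eef_pos'],s['force'],s['width'])
im=camera('wrist');cv2.imwrite('pics/w5.png',im[:,:,::-1])
im=camera('side');cv2.imwrite('pics/s5.png',im[100:300,200:480,::-1].repeat(2,0).repeat(2,1))
E
```

```text
time: 5.25
eef_pos: [0.5942, 0.0235, 0.2893]
eef_rot: [[0.002, -0.168, 0.986], [0.0, 0.986, 0.168], [-1.0, -0.0, 0.002]]
force: [0.5, 0.5, -2.6]
width: 0.0234
time: 5.45
eef_pos: [0.5936, 0.0235, 0.2879]
eef_rot: [[-0.0, -0.168, 0.986], [0.0, 0.986, 0.168], [-1.0, 0.0, -0.0]]
force: [0.5, 0.5, -3.0]
width: 0.0232
5.45 [0.59358789 0.02349369 0.2878809 ] [ 0.53555911  0.54911424 -3.01450833] 0.02318275744578502
```

View pics/w5.png

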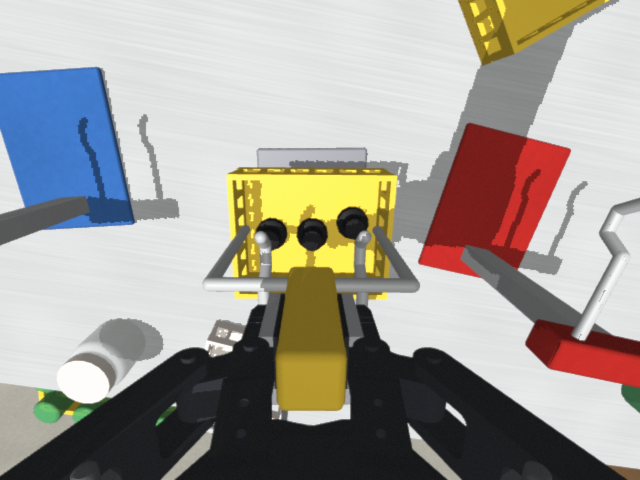

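View pics/s5.png

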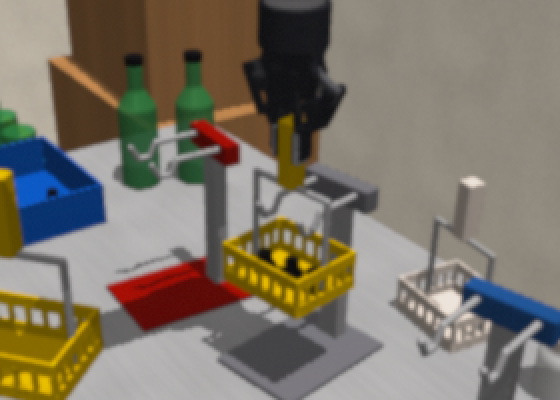

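```bash
python3 -m creep '[{"gripper":255,"linear":[-0.005,-0.001,0],"turn":0},{"gripper":255,"linear":[-0.015,-0.0025,0],"turn":0},{"gripper":255,"linear":[-0.029,-0.005,0],"turn":0},{"gripper":255,"linear":[-0.044,-0.0075,0],"turn":0},{"gripper":255,"linear":[-0.059,-0.010,0],"turn":0}]'
python3 -m creep '[{"gripper":255,"linear":[-0.015,-0.0025,0],"turn":0},{"gripper":255,"linear":[-0.03,-0.005,0],"turn":0},{"gripper":255,"linear":[-0.044,-0.0075,0],"turn":0},{"gripper":255,"linear":[-0.054,-0.009,0],"turn":0},{"gripper":255,"linear":[-0.059,-0.010,0],"turn":0}]'
python3 -m creep '[{"gripper":255,"linear":[0,0,0],"turn":0}]'
python3 - <<'E'
from h import *
np.set_printoptions(precision=4,suppress=True)
s=state();print(s['time'],s['eef_pos'],s['force'],s['width'])
for n in('wrist','side','top'):
    im=camera(n);cv2.imwrite(f'pics/{n}6.png',im[:,:,::-1])
a=[d['location'] for d in landmark_of('blue_hook_seat','side')];b=[d['location'] for d in landmark_of('blue_hook_seat','top')]
print(a,b,[tri(a[0],b[0])] if a and b else 0)
E
```

```text
time: 6.05
eef_pos: [0.5332, 0.0131, 0.2877]
eef_rot: [[-0.001, -0.168, 0.986], [0.0, 0.986, 0.168], [-1.0, 0.0, -0.001]]
force: [-0.5, 0.8, -2.9]
width: 0.0232
time: 6.55
eef_pos: [0.4746, 0.0032, 0.288]
eef_rot: [[-0.0, -0.168, 0.986], [0.0, 0.986, 0.168], [-1.0, 0.0, 0.0]]
force: [0.8, -0.0, -2.2]
width: 0.0235
time: 6.65
eef_pos: [0.4753, 0.0033, 0.2881]
eef_rot: [[0.0, -0.168, 0.986], [0.0, 0.986, 0.168], [-1.0, 0.0, 0.0]]
force: [-0.4, 0.6, -1.4]
width: 0.0232
6.65 [0.4753 0.0033 0.2881] [-0.4118  0.6498 -1.438 ] 0.023226049387711237
[[432.1, 277.9]] [[448.4, 180.3], [178.8, 199.9]] [array([ 0.5642, -0.2846,  0.2163])]
```

View pics/wrist6.png

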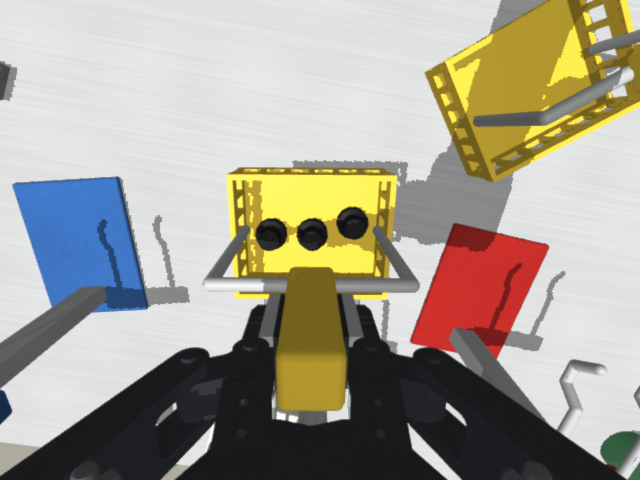

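View pics/side6.png

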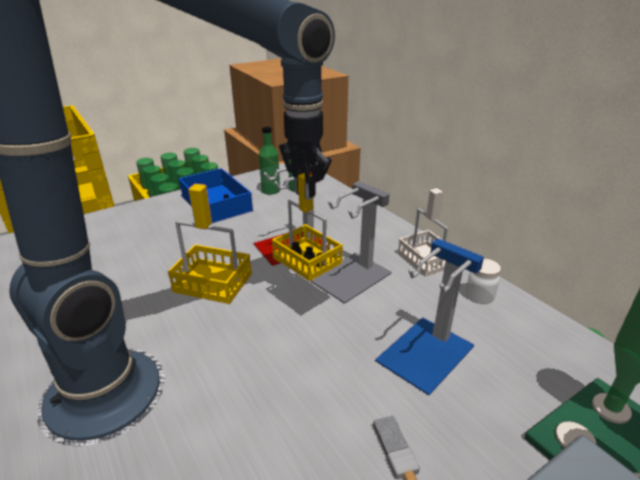

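Run:
```python
from h import *
np.set_printoptions(precision=4,suppress=True)
for q in('grey_hook_seat','red_hook_seat'):
    a=[(d['location'],round(d['conf'],2)) for d in landmark_of(q,'side')];b=[(d['location'],round(d['conf'],2)) for d in landmark_of(q,'top')]
    print(q,a,b,tri(a[0][0],b[0][0]) if a and b else 0)
im=cv2.imread('pics/top6.png')
c=im[100:240,240:360];cv2.imwrite('pics/t6g.png',cv2.resize(c,None,fx=4,fy=4,interpolation=2))
c=im[110:250,370:490];cv2.imwrite('pics/t6b.png',cv2.resize(c,None,fx=4,fy=4,interpolation=2))
```

```text
grey_hook_seat [([344.9, 208.4], 0.63)] [] 0
red_hook_seat [([275.0, 180.3], 0.6)] [([179.4, 200.4], 0.87)] [0.5349 0.2451 0.2166]
```

View pics/t6g.png

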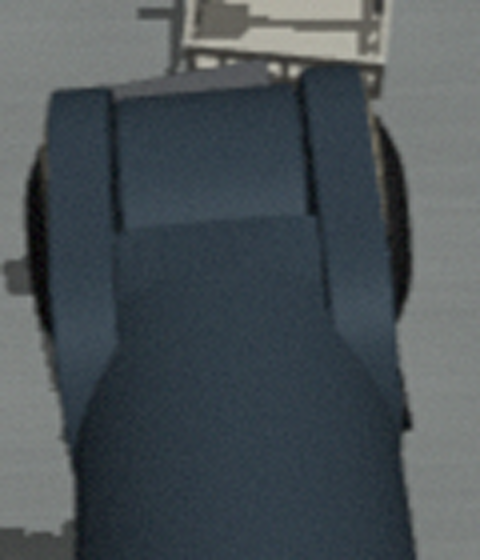

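View pics/t6b.png

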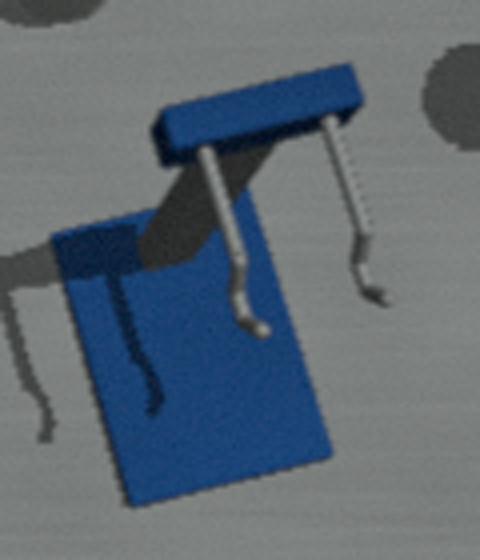

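Run:
```python
from h import *
np.set_printoptions(precision=4,suppress=True)
print(onz('top',(444.9,176.75),.208))
for uv,z in[((239,262),.218),((239,303),.218),((361,235),.218),((357,270),.218)]: print(onz('top',(370+uv[0]/4,110+uv[1]/4),z))
im=cv2.imread('pics/top0.png')
c=im[100:240,240:360];cv2.imwrite('pics/t0g.png',cv2.resize(c,None,fx=4,fy=4,interpolation=2))
im=cv2.imread('pics/side6.png')
c=im[225:325,390:500];cv2.imwrite('pics/s6b.png',cv2.resize(c,None,fx=6,fy=6,interpolation=2))
```

```text
[ 0.5743 -0.281   0.208 ]
[ 0.5744 -0.2482  0.218 ]
[ 0.5534 -0.2467  0.218 ]
[ 0.5869 -0.3094  0.218 ]
[ 0.569  -0.3059  0.218 ]
```

View pics/t0g.png

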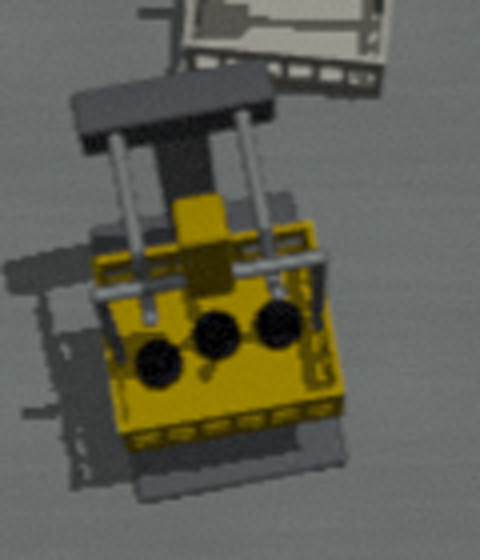

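View pics/s6b.png

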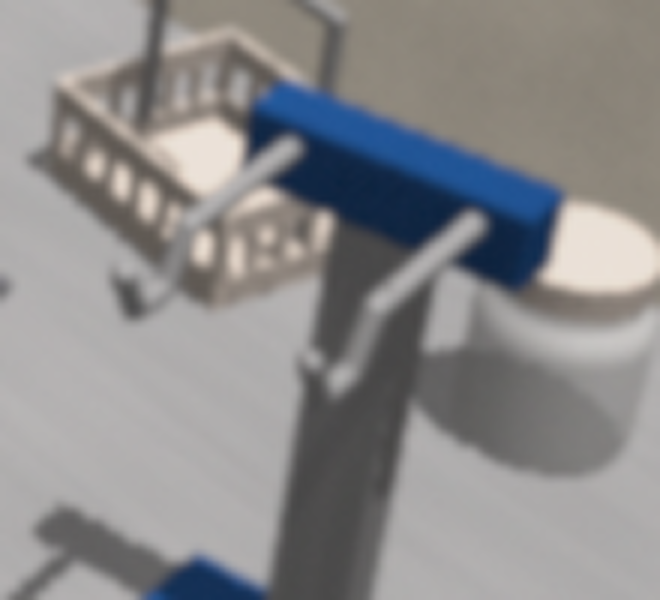

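Run:
```python
from h import *
np.set_printoptions(precision=4,suppress=True)
def t(o,uv): return (o[0]+uv[0]/4,o[1]+uv[1]/4)
G=(240,100);B=(370,110)
def mid(o,a,b,z): return (onz('top',t(o,a),z)+onz('top',t(o,b),z))/2
gs=np.array([.5945,.0237]);gy=np.radians(9.9);by=np.radians(13.3)
R=lambda a:np.array([[np.cos(a),-np.sin(a)],[np.sin(a),np.cos(a)]])
for nm,g,b,z in[('head',((85,137),(274,100)),((175,152),(363,102)),.235),('base',((142,502),(345,465)),((132,506),(332,457)),.004)]:
    gm=mid(G,*g,z)[:2];bm=mid(B,*b,z)[:2]
    off=R(gy).T@(gm-gs);print(nm,gm,bm,'off',off,'blue seat',bm-R(by)@off)
    for o,q in((G,g),(B,b)):
        d=onz('top',t(o,q[1]),z)-onz('top',t(o,q[0]),z);print(np.degrees(np.arctan2(d[1],d[0]))+90,np.hypot(*d[:2]))
print('side flat',onz('side',(432,280.7),.207))
```

```text
head [0.6697 0.0357] [ 0.6375 -0.263 ] off [ 0.0762 -0.0012] blue seat [ 0.5632 -0.2794]
10.47255730532791 0.0950998974365958
14.217675609763901 0.09688170130659
base [0.5345 0.0131] [ 0.5042 -0.2951] off [-0.0609 -0.0002] blue seat [ 0.5634 -0.2809]
9.306344091316532 0.1258775005967105
12.613855917094583 0.12632974003668798
side flat [ 0.5678 -0.2823  0.207 ]
```

```bash
python3 -m creep '[{"gripper":255,"linear":[0,-0.005,0],"turn":0},{"gripper":255,"linear":[-0.001,-0.017,0],"turn":0},{"gripper":255,"linear":[-0.003,-0.036,0],"turn":0},{"gripper":255,"linear":[-0.005,-0.058,0],"turn":0.01},{"gripper":255,"linear":[-0.008,-0.080,0],"turn":0.02}]'
python3 -m creep '[{"gripper":255,"linear":[-0.002,-0.022,0],"turn":0.01},{"gripper":255,"linear":[-0.004,-0.044,0],"turn":0.02},{"gripper":255,"linear":[-0.006,-0.066,0],"turn":0.03},{"gripper":255,"linear":[-0.008,-0.088,0],"turn":0.04},{"gripper":255,"linear":[-0.010,-0.110,0],"turn":0.043}]'
python3 -m creep '[{"gripper":255,"linear":[-0.002,-0.022,0],"turn":0},{"gripper":255,"linear":[-0.004,-0.044,0],"turn":0},{"gripper":255,"linear":[-0.006,-0.066,0],"turn":0},{"gripper":255,"linear":[-0.008,-0.088,0],"turn":0},{"gripper":255,"linear":[-0.010,-0.105,0],"turn":0}]'
python3 -m creep '[{"gripper":255,"linear":[0,-0.012,0],"turn":0},{"gripper":255,"linear":[0,-0.017,0],"turn":0},{"gripper":255,"linear":[0,-0.017,0],"turn":0},{"gripper":255,"linear":[0,-0.017,0],"turn":0}]'
python3 - <<'E'
from h import *
np.set_printoptions(precision=4,suppress=True)
s=state();print(s['time'],s['eef_pos'],s['force'],s['width'])
for n in('wrist','side','top'):
    im=camera(n);cv2.imwrite(f'pics/{n}7.png',im[:,:,::-1])
E
```

```text
time: 7.6
eef_pos: [0.4674, -0.0785, 0.2879]
eef_rot: [[0.0, -0.188, 0.982], [-0.0, 0.982, 0.188], [-1.0, -0.0, -0.0]]
force: [0.8, -0.3, -2.0]
width: 0.0232
time: 8.1
eef_pos: [0.457, -0.1886, 0.288]
eef_rot: [[0.0, -0.229, 0.973], [-0.0, 0.973, 0.229], [-1.0, -0.0, -0.0]]
force: [0.6, 0.1, -3.1]
width: 0.023
time: 8.6
eef_pos: [0.4465, -0.2942, 0.288]
eef_rot: [[-0.0, -0.228, 0.974], [-0.001, 0.974, 0.228], [-1.0, -0.001, -0.0]]
force: [-0.6, -0.5, -3.7]
width: 0.0234
time: 9.0
eef_pos: [0.4479, -0.3077, 0.2877]
eef_rot: [[-0.0, -0.231, 0.973], [0.001, 0.973, 0.231], [-1.0, 0.001, -0.0]]
force: [0.9, 0.5, -2.5]
width: 0.0236
9.0 [ 0.4479 -0.3077  0.2877] [ 0.8535  0.5133 -2.4985] 0.023624170512243983
```

View pics/wrist7.png

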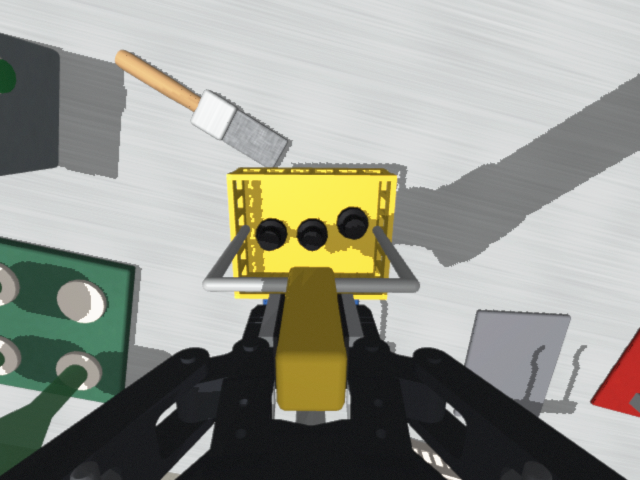

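View pics/side7.png

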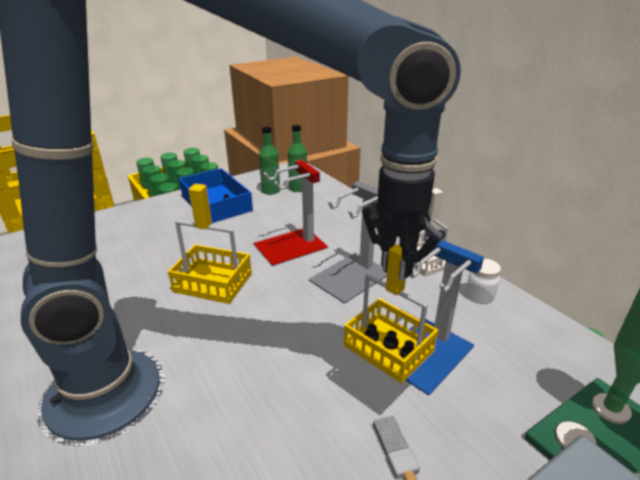

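View pics/top7.png

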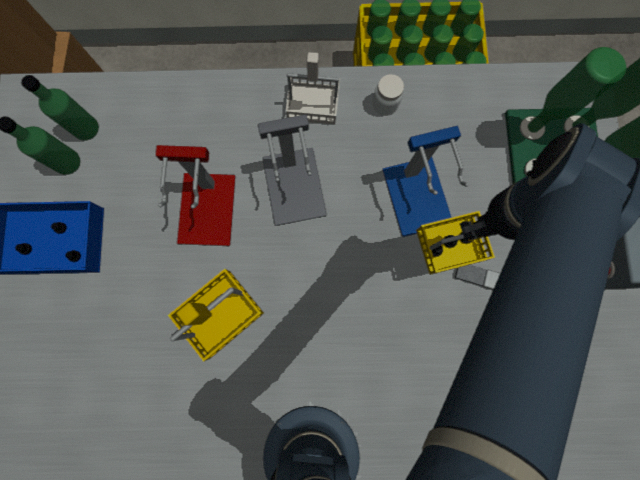

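Run:
```python
from h import *
np.set_printoptions(precision=4,suppress=True)
for q in('grey_hook_seat','blue_hook_seat'):
    a=[(d['location'],round(d['conf'],2)) for d in landmark_of(q,'side')];b=[(d['location'],round(d['conf'],2)) for d in landmark_of(q,'top')]
    print(q,a,b,onz('top',b[0][0],.215) if b else 0,tri(a[0][0],b[0][0]) if a and b else 0)
im=cv2.imread('pics/top7.png')
c=im[110:230,240:360];cv2.imwrite('pics/t7g.png',cv2.resize(c,None,fx=5,fy=5,interpolation=2))
c=im[120:240,380:500];cv2.imwrite('pics/t7b.png',cv2.resize(c,None,fx=5,fy=5,interpolation=2))
```

```text
grey_hook_seat [([344.8, 208.1], 0.86), ([275.1, 179.7], 0.66)] [([289.4, 168.3], 0.76)] [0.5965 0.0288 0.215 ] [0.5991 0.0285 0.2103]
blue_hook_seat [([432.6, 279.9], 0.77)] [([448.5, 181.8], 0.92)] [ 0.5615 -0.2851  0.215 ] [ 0.5631 -0.2863  0.2129]
```

View pics/t7g.png

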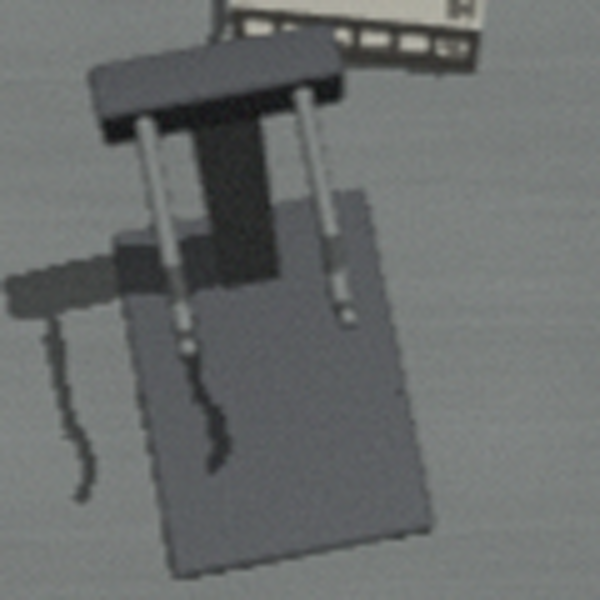

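View pics/t7b.png

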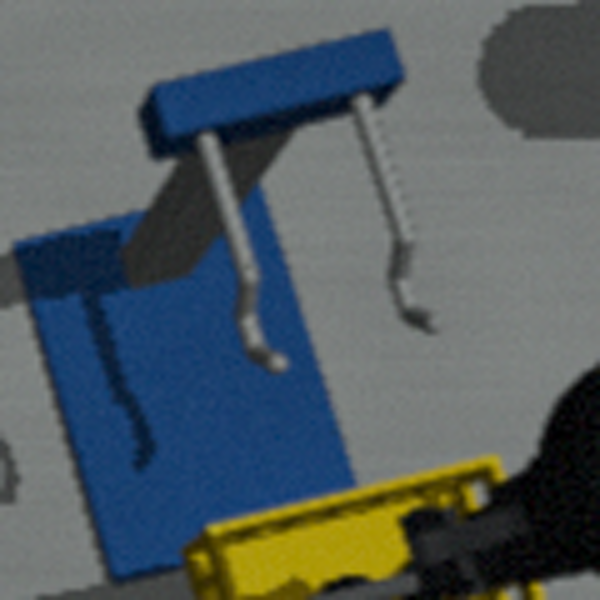

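Run:
```python
from h import *
np.set_printoptions(precision=4,suppress=True)
G=(240,110);B=(380,120)
R=lambda a:np.array([[np.cos(a),-np.sin(a)],[np.sin(a),np.cos(a)]])
gs=np.array([.594,.0236]);gy=np.radians(9.8)
f={'knee':((172,262),(330,235),(250,280),(402,240),.225),'tip':((188,347),(348,318),(282,365),(435,328),.225),'root':((148,120),(303,93),(210,138),(361,98),.225),'headtop':((105,118),(345,75),(168,140),(405,78),.24)}
for k,(a,b,c,d,z) in f.items():
    w=[onz('top',(o[0]+p[0]/5,o[1]+p[1]/5),z)[:2] for o,p in((G,a),(G,b),(B,c),(B,d))]
    an=[np.degrees(np.arctan2(*(w[i]-w[i+1])[::-1]))-90 for i in(0,2)]
    gm=(w[0]+w[1])/2;bm=(w[2]+w[3])/2
    print(k,'yaw',an,gm,bm,'goff',R(gy).T@(gm-gs),[ (bm-R(np.radians(y))@R(gy).T@(gm-gs)) for y in(13,14.)], np.linalg.norm(w[0]-w[1]))
```

```text
knee yaw [np.float64(8.887786645221155), np.float64(13.880539212439771)] [0.6108 0.0264] [ 0.5786 -0.2769] goff [ 0.017  -0.0001] [array([ 0.562 , -0.2807]), array([ 0.5621, -0.281 ])] 0.06323936390762105
tip yaw [np.float64(9.424120212219151), np.float64(12.620476072725992)] [0.5761 0.0202] [ 0.5432 -0.2869] goff [-0.0182 -0.0003] [array([ 0.5609, -0.2824]), array([ 0.5609, -0.2821])] 0.06368636460375912
root yaw [np.float64(9.193829229655691), np.float64(14.149279103483082)] [0.6706 0.0359] [ 0.6377 -0.2654] goff [ 0.0776 -0.0009] [array([ 0.5619, -0.282 ]), array([ 0.5622, -0.2833])] 0.06286215417942782
headtop yaw [np.float64(9.495872760059342), np.float64(13.978398802805103)] [0.6682 0.0351] [ 0.6354 -0.2615] goff [ 0.075  -0.0013] [array([ 0.562 , -0.2771]), array([ 0.5623, -0.2784])] 0.09572172266912415
```

```bash
python3 -m creep '[{"gripper":255,"linear":[0.005,0.001,0],"turn":0},{"gripper":255,"linear":[0.015,0.0035,0],"turn":0},{"gripper":255,"linear":[0.027,0.0065,0],"turn":0},{"gripper":255,"linear":[0.039,0.009,0],"turn":0},{"gripper":255,"linear":[0.045,0.0105,0],"turn":0}]'
python3 - <<'E'
from h import *
np.set_printoptions(precision=4,suppress=True)
s=state();print(s['time'],s['eef_pos'],s['force'],s['width'])
for n in('wrist','side'):
    im=camera(n);cv2.imwrite(f'pics/{n}8.png',im[:,:,::-1])
im=cv2.imread('pics/side8.png')[200:400,320:520];cv2.imwrite('pics/side8c.png',cv2.resize(im,None,fx=3,fy=3,interpolation=2))
E
```

```text
time: 9.85
eef_pos: [0.4948, -0.297, 0.2876]
eef_rot: [[0.0, -0.232, 0.973], [0.0, 0.973, 0.232], [-1.0, 0.0, 0.0]]
force: [-0.3, 0.6, -2.3]
width: 0.0236
9.85 [ 0.4948 -0.297   0.2876] [-0.3205  0.573  -2.3205] 0.02356042787994308
```

View pics/wrist8.png

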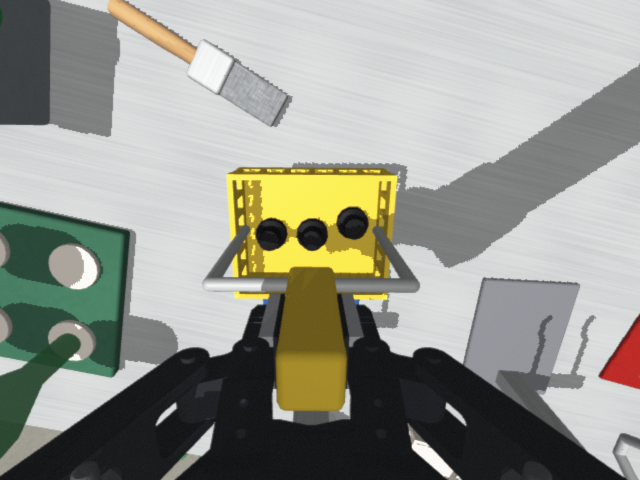

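View pics/side8c.png

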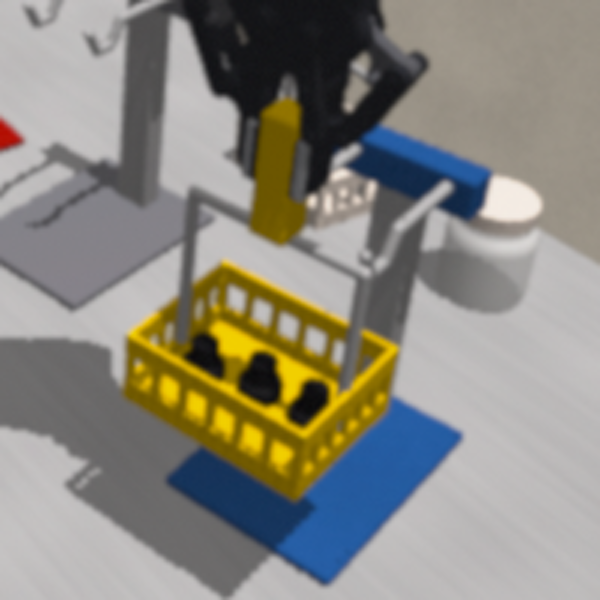

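```bash
python3 -m creep '[{"gripper":255,"linear":[0.005,0.001,0],"turn":0},{"gripper":255,"linear":[0.014,0.0035,0],"turn":0},{"gripper":255,"linear":[0.024,0.006,0],"turn":0},{"gripper":255,"linear":[0.034,0.008,0],"turn":0},{"gripper":255,"linear":[0.044,0.0105,0],"turn":0}]'
python3 -m creep '[{"gripper":255,"linear":[0.010,0.0025,0],"turn":0},{"gripper":255,"linear":[0.018,0.0045,0],"turn":0},{"gripper":255,"linear":[0.0235,0.0055,0],"turn":0},{"gripper":255,"linear":[0.0235,0.0055,0],"turn":0},{"gripper":255,"linear":[0.0235,0.0055,0],"turn":0}]'
python3 - <<'E'
from h import *
np.set_printoptions(precision=4,suppress=True)
s=state();print(s['time'],s['eef_pos'],s['force'],s['width'])
for n in('wrist','side','top'):
    im=camera(n);cv2.imwrite(f'pics/{n}9.png',im[:,:,::-1])
im=cv2.imread('pics/side9.png')[200:350,370:520];cv2.imwrite('pics/side9c.png',cv2.resize(im,None,fx=4,fy=4,interpolation=2))
E
```

```text
time: 10.45
eef_pos: [0.5378, -0.2872, 0.2878]
eef_rot: [[0.0, -0.231, 0.973], [0.0, 0.973, 0.231], [-1.0, 0.0, 0.0]]
force: [-0.2, -0.4, -2.9]
width: 0.0234
time: 10.95
eef_pos: [0.5599, -0.2823, 0.2878]
eef_rot: [[-0.001, -0.23, 0.973], [-0.0, 0.973, 0.23], [-1.0, 0.0, -0.001]]
force: [0.1, 0.5, -2.6]
width: 0.0233
10.95 [ 0.5599 -0.2823  0.2878] [ 0.0501  0.4662 -2.586 ] 0.02330740846788451
```

View pics/wrist9.png

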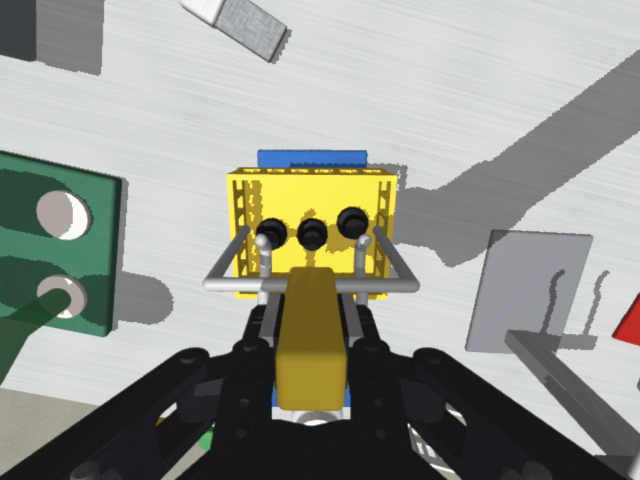

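View pics/side9c.png

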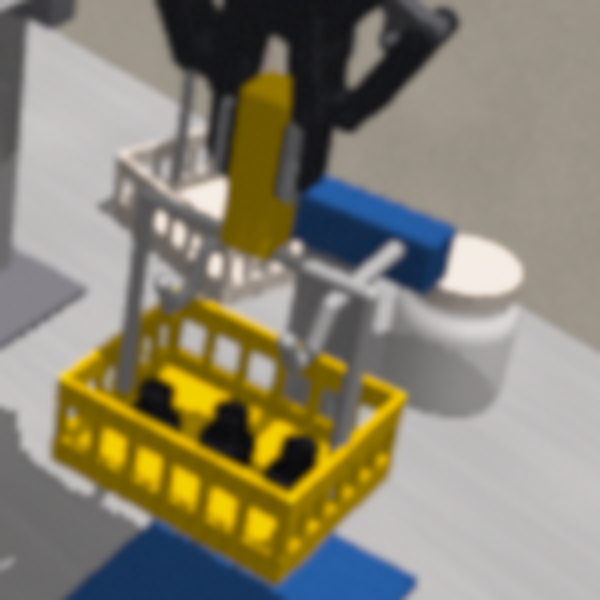

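```bash
python3 -m creep '[{"gripper":255,"linear":[0.0005,0,-0.005],"turn":0},{"gripper":255,"linear":[0.0005,0,-0.014],"turn":0},{"gripper":255,"linear":[0.0005,0,-0.024],"turn":0},{"gripper":255,"linear":[0.0005,0,-0.032],"turn":0},{"gripper":255,"linear":[0.0005,0,-0.037],"turn":0}]'
python3 -m creep '[{"gripper":255,"linear":[0,0,-0.002],"turn":0},{"gripper":255,"linear":[0,0,-0.003],"turn":0},{"gripper":255,"linear":[0,0,-0.003],"turn":0}]'
python3 - <<'E'
from h import *
np.set_printoptions(precision=4,suppress=True)
s=state();print(s['time'],s['eef_pos'],s['force'],s['width'])
for n in('wrist','side'):
    im=camera(n);cv2.imwrite(f'pics/{n}10.png',im[:,:,::-1])
im=cv2.imread('pics/side10.png')[200:350,370:520];cv2.imwrite('pics/side10c.png',cv2.resize(im,None,fx=4,fy=4,interpolation=2))
E
```

```text
time: 11.6
eef_pos: [0.5602, -0.2817, 0.2494]
eef_rot: [[-0.002, -0.23, 0.973], [0.001, 0.973, 0.23], [-1.0, 0.001, -0.002]]
force: [-1.5, 0.3, -3.3]
width: 0.0233
time: 11.9
eef_pos: [0.5606, -0.2819, 0.2484]
eef_rot: [[0.0, -0.23, 0.973], [0.0, 0.973, 0.23], [-1.0, 0.0, 0.0]]
force: [-1.7, -0.1, -0.2]
width: 0.0232
11.9 [ 0.5606 -0.2819  0.2484] [-1.739  -0.0966 -0.1574] 0.023152378780838388
```

View pics/wrist10.png

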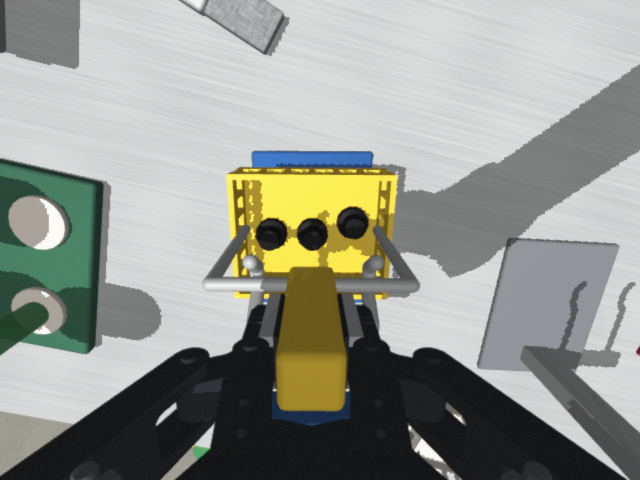

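View pics/side10c.png

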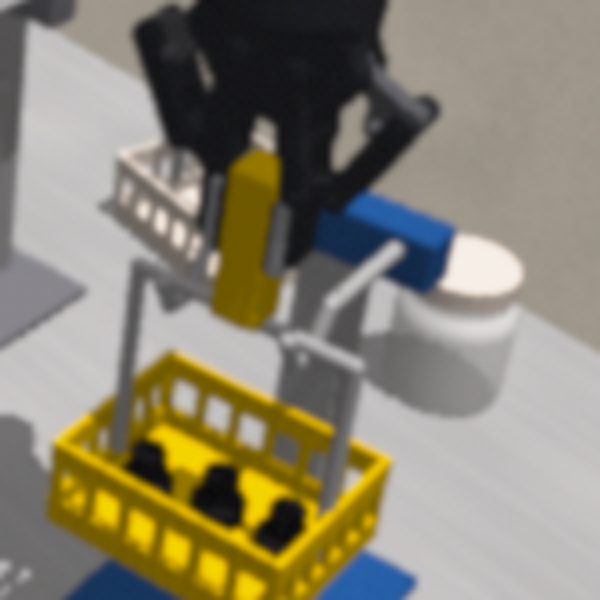

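```bash
python3 -m creep '[{"gripper":255,"linear":[0,0,-0.001],"turn":0},{"gripper":255,"linear":[0,0,-0.001],"turn":0},{"gripper":255,"linear":[0,0,-0.001],"turn":0}]'
python3 - <<'E'
from h import *
im=np.hstack([cv2.imread(f'pics/{f}.png')[210:420,190:430] for f in('w4','wrist10')]);cv2.imwrite('pics/cmp.png',cv2.resize(im,None,fx=1.6,fy=1.6,interpolation=2))
E
```

```text
time: 12.3
eef_pos: [0.5607, -0.282, 0.2483]
eef_rot: [[0.001, -0.23, 0.973], [0.0, 0.973, 0.23], [-1.0, 0.0, 0.001]]
force: [-3.6, 2.4, 6.7]
width: 0.0232
```

View pics/cmp.png

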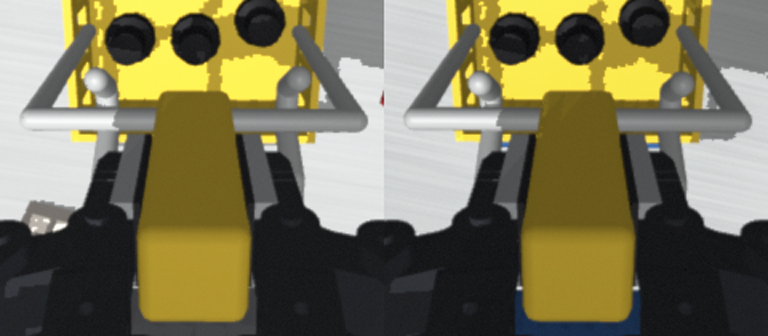

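```bash
python3 -m creep '[{"gripper":255,"linear":[0,0,0.0007],"turn":0},{"gripper":200,"linear":[0,0,0.0007],"turn":0},{"gripper":150,"linear":[0,0,0.0007],"turn":0},{"gripper":80,"linear":[0,0,0.0007],"turn":0},{"gripper":0,"linear":[0,0,0.0007],"turn":0}]'
python3 -m creep '[{"gripper":0,"linear":[0,0,0],"turn":0},{"gripper":0,"linear":[0,0,0],"turn":0},{"gripper":0,"linear":[0,0,0],"turn":0},{"gripper":0,"linear":[0,0,0],"turn":0}]'
python3 - <<'E'
from h import *
s=state();print(s['time'],s['eef_pos'],s['force'],s['width'])
for n in('wrist','side'):
    im=camera(n);cv2.imwrite(f'pics/{n}11.png',im[:,:,::-1])
im=cv2.imread('pics/side11.png')[200:350,370:520];cv2.imwrite('pics/side11c.png',cv2.resize(im,None,fx=4,fy=4,interpolation=2))
E
```

```text
time: 12.8
eef_pos: [0.5611, -0.2823, 0.2473]
eef_rot: [[0.001, -0.23, 0.973], [-0.001, 0.973, 0.23], [-1.0, -0.001, 0.0]]
force: [-0.1, -0.2, 1.5]
width: 0.0632
time: 13.2
eef_pos: [0.5607, -0.2821, 0.2476]
eef_rot: [[0.0, -0.23, 0.973], [-0.0, 0.973, 0.23], [-1.0, -0.0, 0.0]]
force: [0.1, 0.0, 0.1]
width: 0.0854
13.2 [ 0.56074327 -0.28206808  0.24756666] [0.07372778 0.02939352 0.10273697] 0.08535735628133978
```

View pics/wrist11.png

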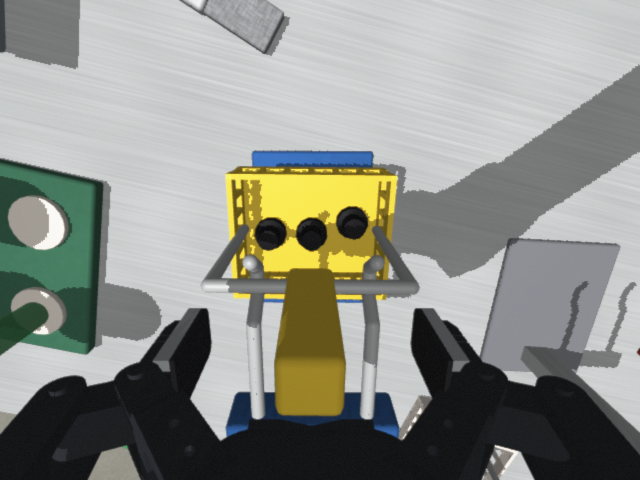

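View pics/side11c.png

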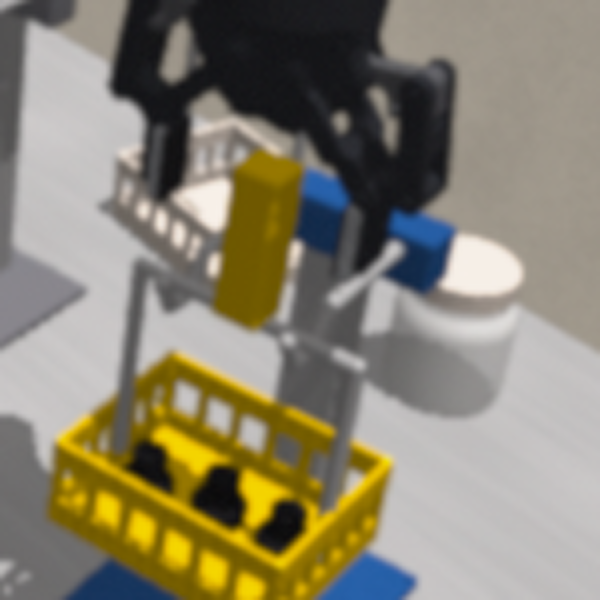

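Released, and the basket stays where it was: bar row 286, handle centred at col 310. Now I'll raise the gripper straight up.

```bash
python3 -m creep '[{"gripper":0,"linear":[0,0,0.01],"turn":0},{"gripper":0,"linear":[0,0,0.03],"turn":0},{"gripper":0,"linear":[0,0,0.055],"turn":0},{"gripper":0,"linear":[0,0,0.08],"turn":0},{"gripper":0,"linear":[0,0,0.105],"turn":0}]'
python3 -m creep '[{"gripper":0,"linear":[-0.03,0,0.01],"turn":0},{"gripper":0,"linear":[-0.06,0,0.02],"turn":0},{"gripper":0,"linear":[-0.08,0,0.02],"turn":0},{"gripper":0,"linear":[-0.08,0,0.02],"turn":0},{"gripper":0,"linear":[-0.08,0,0.02],"turn":0}]'
python3 - <<'E'
from h import *
s=state();print(s['time'],s['eef_pos'],s['force'],s['width'])
for n in('wrist','side'):
    im=camera(n);cv2.imwrite(f'pics/{n}12.png',im[:,:,::-1])
im=cv2.imread('pics/side12.png')[200:350,370:520];cv2.imwrite('pics/side12c.png',cv2.resize(im,None,fx=4,fy=4,interpolation=2))
E
```

```text
time: 13.8
eef_pos: [0.5607, -0.2821, 0.3545]
eef_rot: [[0.001, -0.23, 0.973], [-0.0, 0.973, 0.23], [-1.0, -0.0, 0.001]]
force: [0.7, 0.5, -0.4]
width: 0.0855
time: 14.3
eef_pos: [0.4811, -0.2819, 0.3734]
eef_rot: [[0.002, -0.23, 0.973], [0.0, 0.973, 0.23], [-1.0, -0.0, 0.002]]
force: [0.1, -0.4, 0.6]
width: 0.0855
14.3 [ 0.4811082  -0.28194337  0.37340879] [ 0.06972374 -0.37905904  0.59444426] 0.08547272419190213
```

View pics/wrist12.png

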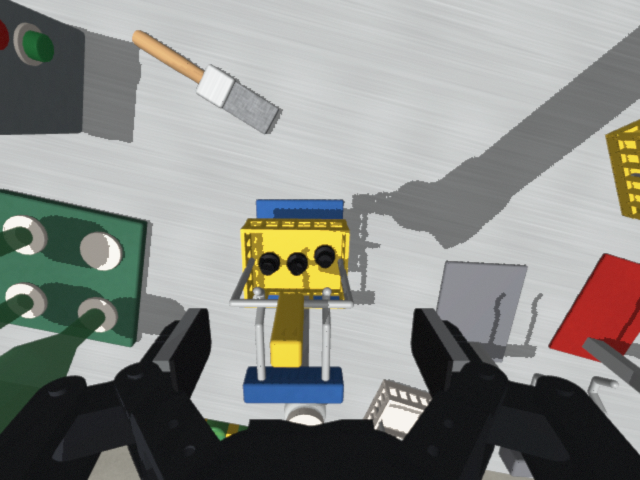

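View pics/side12c.png

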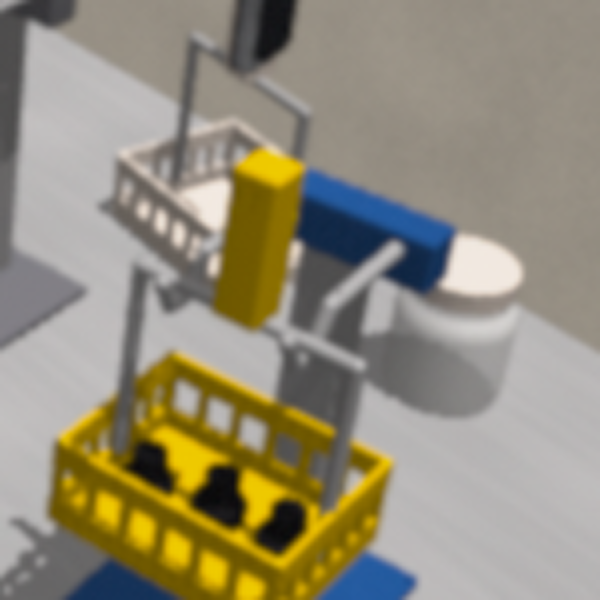

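The basket hangs level and still in both dips of the blue hook (bar from (231,303) to (352,304) in the wrist picture). All three stoppers are inside and the gripper is clear.

```bash
python3 -c "
from bench import *
print(close_job())"
```

```text
the job is handed in; nothing more can be done
None
```

The yellow basket now hangs on the blue hook, level, with its bar in the dips of both prongs. I handed the job in at about 14.3 s of the 43 s allowed.

- **Choice of basket:** Three things could have been the basket:
  - the small yellow basket hanging on the grey hook, side-picture pixel (343,188);
  - the larger yellow basket on the table, (200,202);
  - the white basket, about (430,240).

  I took the small hanging one.
- **Moves:** I gripped it by its handle, lifted it 40 mm and drew it out 120 mm along the grey prongs. I then carried it across and slid it in over the blue prongs.
- **Letting go:** I lowered it until the prongs carried it. The wrist force went from −3 N to +6.7 N, at the same tool height as on the grey hook. Only then did I open the fingers, and I backed off.
- **Last checks:** In the side and wrist pictures the basket did not move after release. All three stoppers are inside, and the gripper is open and clear, with about 0 N at the wrist.
- **Disagreement:** The networks put the blue seat up to about 10 mm to the side of where my own measurement from the hook's outline put it. I used the outline. The wrist picture over the blue hook matched the one over the grey hook to within about 1 mm, which supports that.

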